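# Raise the barrier of a feed lane and push the dish home

## Robot

A 6-joint arm with a two-finger parallel gripper is mounted at the origin on a cart in front of the work surface, level with it; the furniture and walls round the work are solid. World frame = base frame: x ahead of the robot, y to its left, z up, the work surface at z = 0. Lengths are in mm, angles in rad, forces in N, time in s.
With the tool pointing down it reaches from about 300 to 775 mm from the base axis. Payload 14.6 kg.
Tool frame: the origin (TCP) lies on the centre line of the jaws, within the pads' length; the fingertips stand ahead of it and the grasp point (between the pads) is the TCP (manip.tip_reach is the z of the fingertips in the tool frame, in mm); z points along the fingers, y is the direction in which the jaws open and shut (so a half turn about z gives the same grasp; the last joint's range is limited). The gripper opens to 94 mm and grips with 3 to 60 N. Pads are 16 mm wide; open, the fingers measure 119 mm over their backs; the gripper's body (75 mm by 177 mm) begins 78 mm behind the grasp point.
Start: joints at [-1.245, 0.3, 1.521, -0, 1.321, -0.067], TCP at [210.519, -508.105, 224.446] pointing down, gripper open.
Joint ranges: [-3.03, 3.03], [-0.79, 2.21], [0.23, 2.52], [-1.04, 4.18], [0, 3.07], [-2.55, 2.55]. Speed limits (rad/s): [2.22, 2.22, 2.57, 3.14, 3.14, 3.14].

## Interface

Orientations are given as [roll, pitch, yaw] about the fixed x, y, z axes, in that order (R = Rz(yaw) Ry(pitch) Rx(roll)).
In Python, from cell import manip, camera, search_frame, masks_of, tip_of gives the robot as it stands.
- The arm moves only by the tool send_rows, never from a script. Its argument "plan" is a list of rows, each an object with "travel": the shift along the tool's x, y, z in mm, a list of three; "delta_rot": the turn, a rotation vector about the tool's x, y, z in degrees, a list of three; "fingers": the gripper's target within -1 to 1 (shut at 1, half-way at 0, fully open at -1). In form: [{"travel": [dx, dy, dz], "delta_rot": [wx, wy, wz], "fingers": fingers}, ...]. A call has 1 to 20 rows; each row shifts and turns the commanded pose from where the row before left it, along the tool's axes as they then stand; what a row does not reach is not made up. A row lasts 1/8 s, in which the tool goes at most 62.5 mm and 10.7 degrees, less where a joint would pass 70% of its speed; a pose out of reach is approached as far as the arm can. A call is refused whole if a number of a shift passes 62.5 or a number of a turn 10.7, either way. A call with a gripper value outside its range is refused whole. The fingers move at their own pace and stop on an object; "grip_force" is the grip in N (left out, the last holds). Time passes only in rows, so rows that do not move let the fingers close. It gives the time, the measured TCP pose, the force and the opening at its end, in the units of the state.
- manip.read_state(): the state, without advancing time (a new reading comes with each control period).
- camera(name): name is "scene" or "top"; returns a dict with "color" (384x512x3 uint8, red, green, blue), "z_map" (384x512 float32, mm along the optical axis (not along the pixel's ray), 0 where there is no reading), "fov_y" (degrees; the focal length in pixels is half the picture's height over the tangent of half this angle, whatever the lens; pixels are square), "cx", "cy" (the principal point, pixels), "k1" (the pictures are not rectified: a ray, as slopes to the right and down, at radius r is drawn at 1 + k1 r^2 times it, then the intrinsics apply), "world_from_camera" (4x4, takes a point from camera to world coordinates). Camera axes: x right, y up, looking along -z (the intrinsics and any distortion apply to the point x, -y, -z); pixel columns grow to the right and rows downward; lengths in mm; the calibration is good to about 2 mm. A picture is of the moment at which its call begins.
- manip.sign_off(): hands the job in, once; it reports no verdict.
Trained networks look in the newest picture that a camera, given by its name, has taken for a name from the list of things; names that differ only in an ending like _2 or _b are one class to them, and where a whole thing is asked for, a point or a joint stands for the part that bears it (a point fixed in the world has none). Each returns a list of dicts, best first, with "confidence" (0 to 1); they miss things now and then, are a little off and sometimes report something else, mostly with a low value. They report only what shows in the picture. A call takes as long as a camera call. They do not tell look-alikes from the thing itself.
- search_frame(name, camera): "at" ([x, y, z] in mm, in the coordinates of the camera as it stood for that picture, good to about 4 mm: the middle of the surface that is visible of it).
- masks_of(name, camera): "region" (384x512 bool, what is visible of it).
- tip_of(name, camera): "at" ([x, y, z] in mm, in the coordinates of the camera as it stood for that picture, good to about 4 mm: a listed point, or the origin of a listed thing).
The state is a dict: "clock": time; "joints": joint angles; "qd": joint speeds; "effort": joint torques, N m; "eef_pos": TCP position; "eef_rot": TCP orientation; "wrist_force": force on the tool from outside, world axes, zero at the start; "moment": the same for the moment, N m; "finger_gap": finger opening in mm.
Only numpy, scipy, OpenCV 4.12 (cv2) and the standard library are available. Lean on these libraries where they do the work, as an engineer would, in place of code of your own. Each camera call takes 0.05 s, during which the arm holds its last target. There are 200 camera calls.

## Task

Push the counterweighted barrier arm of the feed lane up past its balance point, so that it swings over and stays raised by itself with nothing touching it. Then push the round steel dish along the lane, under the raised arm, until it rests against the end stop. Pick nothing up: the dish is only pushed and stays flat on the lane, and the vials and the jar standing round the lane are left where they are.

Things in the scene. Friction and masses are not known exactly. Their poses are not given: they have to be found in the camera images.
- feed_lane: Aluminium lane fixed to the worktop. Origin on the worktop at mid-width, right below the lowered arm. +x: across the lane to the far side (barrier post); +y: along it to where the dish waits; -y: to the end stop. Floor 126 mm wide, y = -149 to +190 mm, top at z = 5 mm; a rail 7 mm wide on each long edge (112 mm clear between), top at z = 15 mm.
- stop_face (a point): Middle of the face of the end stop, a wall across the lane's -y end: x = 0, y = -139, z = 20 mm of the feed lane. The stop is 30 mm high and 10 mm thick; the dish's centre is at y = -85 mm when it rests there.
- barrier (a joint): Hinge of the arm (rad): 0 = down, level across the lane; grows as its tip swings up and over toward the lane's +x; 1.95 = upper stop, leaning back beyond upright. Balance point at about 1.0 rad: let go below it the arm falls back, let go above it it goes over to the upper stop by itself in 1 to 3 s (damped). About 1 N lifts it at the tip; it weighs 0.26 to 0.53 kg.
- pivot (a point): Point on the hinge axis, mid-way between the post's two cheeks: x = +110, y = 0, z = 65 mm of the feed lane; the axis is parallel to the lane's y. Cheeks 82 mm high. The counterweight, a dark cylinder of 36 mm diameter, sits on the arm 60 mm above the pivot when the arm is down.
- barrier_tip (a point): End of the arm on its centre line, 240 mm from the pivot. Down, the arm points to the lane's -x, centre line 65 mm over the worktop, 67 mm overhanging the lane: room to push up from underneath. Last 55 mm: round black grip, 22 mm diameter; the rest 14 mm square. A thin plate 60 to 160 mm from the pivot hangs 50 mm below the centre line and bars the lane.
- dish_centre (a point): Centre (half-way up) of the loose round steel dish with flat lid, 107 mm diameter, 28 mm high, about 0.16 kg; it stands on the lane floor between the rails, on the +y side of the barrier.
- vial_tall: Bystander: capped vial, 50 mm diameter, 105 mm high, loose; origin at the centre of its underside.
- vial_small: Bystander: capped vial, 35 mm diameter, 80 mm high, loose; origin at the centre of its underside.
- jar: Bystander: capped powder jar, 72 mm diameter, 102 mm high, loose, standing beyond the end stop; origin at the centre of its underside.
There are look-alikes about, which are no part of the job. What is shaped like the part that bears dish_centre but green or orange is not meant.

How it is judged:
By the outcome, as a careful person would: the job done as asked, in the order asked, and still so for the second after the job is handed in, with the robot touching nothing.
It also fails if it takes over 64 s, if anything falls off the work surface, if the arm or the gripper's body presses on something with over 40 N, if the wrist force passes 120 N, or if a joint passes its speed limit or range.

## Working session

There is one attempt and no reset: what is moved stays moved. The work goes in short steps, Python scripts to look and compute and a tool call to move; the robot and the scene stay as the last step left them, time stands still between calls to the robot, and variables do not carry over. Pictures are saved under pics/ and viewed, about 8 in all and at most 12, crops included, and the job is handed in when it is done.

Besides the shell and the picture viewer there is one more tool, called in YAML: its name, and indented under it one key for each argument. send_rows: Moves the arm, as the interface text tells. Its arguments: {"type":"object","properties":{"plan":{"type":"array"},"grip_force":{"type":"number"}},"required":["plan"]}

```bash
mkdir -p pics; ls; cat > h.py <<'E'
import numpy as np, cv2
from cell import manip, camera, search_frame, masks_of, tip_of
def w(c,p): return (c["world_from_camera"]@np.r_[p,1])[:3]
def px(c,P):
    q=np.linalg.inv(c["world_from_camera"])@np.r_[P,1]; s=np.array([q[0],-q[1]])/-q[2]
    f=192/np.tan(np.radians(c["fov_y"])/2); s=s*(1+c["k1"]*(s@s)); return s*f+[c["cx"],c["cy"]]
def cloud(c):
    f=192/np.tan(np.radians(c["fov_y"])/2); v,u=np.mgrid[:384,:512]
    d=np.stack([(u-c["cx"])/f,(v-c["cy"])/f],-1); s=d.copy()
    for _ in range(8): s=d/(1+c["k1"]*(s**2).sum(-1,keepdims=True))
    z=c["z_map"]; P=np.stack([s[...,0]*z,-s[...,1]*z,-z,np.ones_like(z)],-1)
    return (P@c["world_from_camera"].T)[...,:3]
def save(n,img): cv2.imwrite("pics/"+n,cv2.cvtColor(img,cv2.COLOR_RGB2BGR))
E
python3 - <<'E'
from h import *
S={}
for n in("scene","top"):
    c=camera(n); S[n]=c
    print(n,c["world_from_camera"][:3,3].round())
    for k in("feed_lane","stop_face","pivot","barrier_tip","dish_centre","vial_tall","vial_small","jar"):
        for r in tip_of(k,n)[:3]: print(k,round(r["confidence"],2),w(c,r["at"]).round(),px(c,w(c,r["at"])).round())
save("a.png",np.vstack([S["scene"]["color"],S["top"]["color"]])[:, :])
im=np.vstack([S["scene"]["color"],S["top"]["color"]]); save("a.png",cv2.resize(im,(400,600)) if 0 else cv2.resize(np.hstack([S["scene"]["color"],S["top"]["color"]]),(800,300)))
save("s.png",cv2.resize(S["scene"]["color"],(800,600)));save("t.png",cv2.resize(S["top"]["color"],(800,600)))
print(manip.tip_reach,manip.read_state())
E
```

```text
pics
scene [166. 373. 702.]
feed_lane 0.87 [586.  51.   1.] [215. 219.]
stop_face 0.63 [709. -30.  26.] [204. 168.]
pivot 0.92 [649. 140.  66.] [162. 209.]
barrier_tip 0.65 [520. -63.  64.] [270. 189.]
dish_centre 0.96 [ 661. -277.   12.] [282. 134.]
dish_centre 0.92 [ 463. -245.   12.] [334. 175.]
dish_centre 0.59 [508.  99.  21.] [222. 247.]
vial_tall 0.9 [ 616. -135.    0.] [259. 171.]
vial_small 0.73 [403.   9.   3.] [287. 255.]
jar 0.55 [588.  48.   2.] [215. 218.]
top [434. -67. 924.]
feed_lane 0.73 [589.  52.   2.] [219. 189.]
stop_face 0.61 [706. -23.  20.] [251. 139.]
pivot 0.72 [757. -94.   1.] [282. 121.]
pivot 0.65 [643. 140.  60.] [177. 160.]
barrier_tip 0.63 [519. -59.  65.] [265. 216.]
dish_centre 0.85 [ 663. -271.   16.] [358. 159.]
dish_centre 0.74 [ 459. -249.   11.] [348. 247.]
dish_centre 0.55 [508.  99.  18.] [196. 222.]
vial_tall 0.85 [ 614. -132.    3.] [297. 179.]
vial_small 0.53 [405.   8.   4.] [235. 268.]
vial_small 0.32 [506.  97.  15.] [197. 223.]
jar 0.88 [756. -92.  -2.] [281. 122.]
jar 0.65 [590.  52.  -0.] [219. 189.]
jar 0.45 [405.   4.   2.] [237. 268.]
19.0 {'clock': 0.9, 'joints': array([-1.24462352e+00,  2.99916938e-01,  1.52099254e+00,  9.43351309e-06,
        1.32069462e+00, -6.65843519e-02]), 'qd': array([ 1.06585120e-03, -3.28196189e-04,  6.36173792e-05,  1.78997780e-03,
        2.01806569e-04,  1.11709716e-03]), 'effort': array([-1.14978593e-03, -5.31653345e+01, -3.52908111e+01,  7.08313915e-02,
        2.13288527e-02, -2.49856396e-05]), 'eef_pos': array([ 210.51113084, -508.1136234 ,  224.43944473]), 'eef_rot': array([-3.14158184e+00, -9.88121749e-06,  3.92754823e-01]), 'wrist_force': array([0.21948609, 0.87668788, 0.2233038 ]), 'moment': array([0.04418409, 0.02026204, 0.04153242]), 'finger_gap': 93.7018286312224}
```

View pics/s.png

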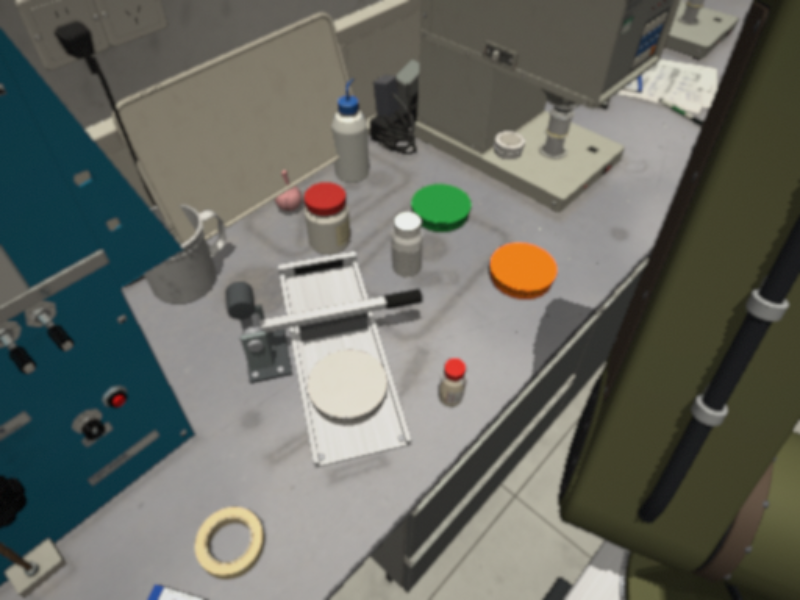

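View pics/t.png

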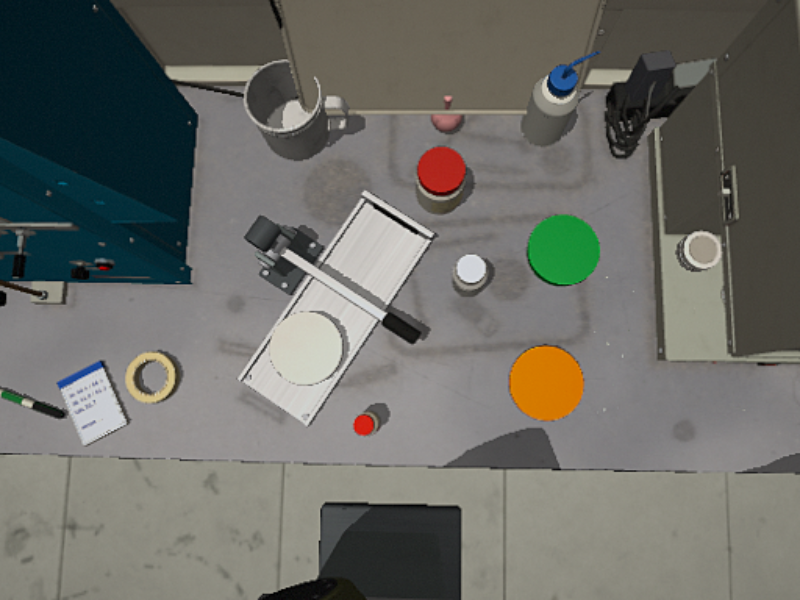

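The pictures (800x600) show these candidates for the dish:
- Cream disc on the lane: scene (346,384), top (306,347).
- Green disc: top (563,250).
- Orange disc: top (546,383).

Only the cream one stands on the lane and has the right colour. Next I'll fit the lane frame and check the choice in a close crop.

```bash
cat > fit.py <<'E'
from h import *
L={"feed_lane":(0,0),"stop_face":(0,-139),"pivot":(110,0),"barrier_tip":(-130,0)}
def fit():
    A=[];B=[]
    cs={}
    for n in("scene","top"):
        c=cs[n]=camera(n)
        for k,v in L.items():
            for r in tip_of(k,n):
                P=w(c,r["at"])
                guess=np.array([588,51])+v[0]*np.array([.545,.84])+v[1]*np.array([-.84,.545])
                if np.hypot(*(P[:2]-guess))<20: A.append(v);B.append(P[:2]);break
    A=np.array(A,float);B=np.array(B)
    a=(A-A.mean(0))@[1,1j];b=(B-B.mean(0))@[1,1j]; th=np.angle((a.conj()*b).sum())
    R=np.array([[np.cos(th),-np.sin(th)],[np.sin(th),np.cos(th)]]); t=B.mean(0)-R@A.mean(0)
    return th,R,t,np.hypot(*(B-A@R.T-t).T),cs
E
python3 - <<'E'
from fit import *
th,R,t,e,cs=fit(); print(th,t,e.round(1)); print([x for x in dir(manip) if x[0]!='_'])
np.savez("lane.npz",th=th,R=R,t=t)
c=cs["top"]; P=cloud(c)
for k in("dish_centre","vial_small","vial_tall","jar"):
    for n in("scene","top"):
        for r in tip_of(k,n)[:3]: p=w(cs[n],r["at"]); print(k,n,p.round(),(R.T@(p[:2]-t)).round())
# dish by depth: points z 28..38 in lane
Q=(P[...,:2]-t)@R; m=(abs(Q[...,0])<54)&(Q[...,1]>10)&(Q[...,1]<190)&(P[...,2]>26)&(P[...,2]<42)
m=cv2.morphologyEx(m.astype(np.uint8),cv2.MORPH_OPEN,np.ones((5,5)))>0
q=Q[m]; print("dish lane",q.min(0),q.max(0),(q.min(0)+q.max(0))/2,P[m][:,2].mean())
im=cv2.resize(c["color"],None,fx=4,fy=4,interpolation=cv2.INTER_CUBIC)
def line(pts,col):
    cv2.polylines(im,[np.int32([4*px(c,np.r_[R@p[:2]+t,p[2]])+2 for p in pts])],False,col,1)
line([(-63,-149,5),(63,-149,5),(63,190,5),(-63,190,5),(-63,-149,5)],(255,0,0))
line([(110,0,65),(-130,0,65)],(255,0,255))
save("crop.png",im[440:1130,560:1260][:600,:])
E
```

```text
1.01073085615143 [588.56773061  48.85449256] [3.1 1.7 1.5 3.8 3.1 2.5 1.4 2. ]
['Unreachable', 'read_state', 'sign_off', 'tip_reach']
dish_centre scene [508. 100.  22.] [ 0. 96.]
dish_centre scene [ 465. -247.   14.] [-316.  -52.]
dish_centre scene [ 664. -273.   10.] [-233. -235.]
dish_centre top [ 460. -249.   10.] [-320.  -49.]
dish_centre top [506. 101.  18.] [ 0. 98.]
dish_centre top [ 662. -274.   14.] [-234. -233.]
vial_small scene [404.   4.   6.] [-136.  133.]
vial_small top [404.   7.   5.] [-133.  134.]
vial_tall scene [ 618. -137.    1.] [-142. -123.]
vial_tall scene [520. -63.  69.] [-131.   -2.]
vial_tall top [ 614. -136.    1.] [-143. -119.]
jar scene [754. -91.   0.] [ -31. -214.]
jar top [757. -96.   0.] [ -33. -220.]
dish lane [-53.92283835  43.15347726] [ 50.56452511 149.04167665] [-1.67915662 96.09757695] 32.590902464860136
```

View pics/crop.png

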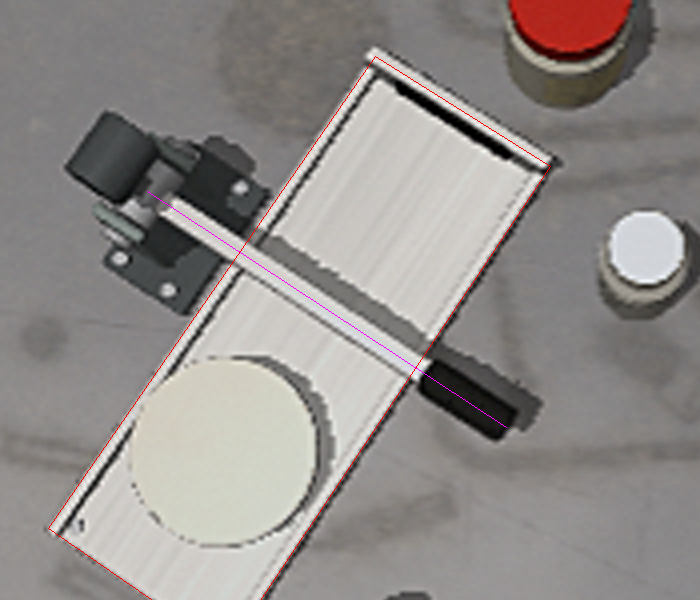

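The choice holds: the cream disc lies within the fitted lane outline at lane (0, +97), and it is the dish. I'll bring the closed fingers near the grip and tilt the tool 35° outward.

send_rows:
  plan:
    - {"travel": [16, -11, 2], "delta_rot": [0, 0, 0], "fingers": 1}
    - {"travel": [32, -22, 2], "delta_rot": [0, 0, 0], "fingers": 1}
    - {"travel": [32, -22, 2], "delta_rot": [0, 0, 0], "fingers": 1}
    - {"travel": [32, -22, 2], "delta_rot": [0, 0, 0], "fingers": 1}
    - {"travel": [32, -22, 2], "delta_rot": [0, 0, 0], "fingers": 1}
    - {"travel": [32, -22, 2], "delta_rot": [0, 0, 0], "fingers": 1}
    - {"travel": [32, -22, 2], "delta_rot": [0, 0, 0], "fingers": 1}
    - {"travel": [32, -22, 2], "delta_rot": [0, 0, 0], "fingers": 1}
    - {"travel": [32, -22, 2], "delta_rot": [0, 0, 0], "fingers": 1}
    - {"travel": [32, -22, 2], "delta_rot": [0, 0, 0], "fingers": 1}
    - {"travel": [32, -22, 2], "delta_rot": [0, 0, 0], "fingers": 1}
    - {"travel": [32, -22, 2], "delta_rot": [0, 0, 0], "fingers": 1}
    - {"travel": [16, -11, 0], "delta_rot": [0, 0, 6.9], "fingers": 1}
    - {"travel": [0, 0, 0], "delta_rot": [0, 0, 6.9], "fingers": 1}
    - {"travel": [0, 0, 0], "delta_rot": [0, 0, 6.9], "fingers": 1}
    - {"travel": [0, 0, 0], "delta_rot": [0, 0, 6.9], "fingers": 1}
    - {"travel": [0, 0, 0], "delta_rot": [0, 8.75, 0], "fingers": 1}
    - {"travel": [0, 0, 0], "delta_rot": [0, 8.75, 0], "fingers": 1}
    - {"travel": [0, 0, 0], "delta_rot": [0, 8.75, 0], "fingers": 1}
    - {"travel": [0, 0, 0], "delta_rot": [0, 8.75, 0], "fingers": 1}

```text
clock: 4.3
eef_pos: [463.7, -116.4, 200.8]
eef_rot: [3.141, -0.616, -0.089]
wrist_force: [1.9, -0.3, 0.4]
finger_gap: 0.7
```

```bash
cat > mv.py <<'E'
import sys
from h import *
from scipy.spatial.transform import Rotation as Ro
d=np.load("lane.npz");R,t=d["R"],d["t"]
def go(wps):
    s=manip.read_state();p=np.array(s["eef_pos"]);T=Ro.from_euler("xyz",s["eef_rot"])
    print(p.round(1),s["wrist_force"].round(1),s["clock"])
    for q in wps: print(np.round(q),"tool delta",T.inv().apply(np.array(q)-p).round(1));p=np.array(q)
def lane(x,y,z): return np.r_[R@[x,y]+t,z]
E
python3 - <<'E'
from mv import *
T=Ro.from_euler("xyz",manip.read_state()["eef_rot"]);z=T.apply([0,0,1]);x=T.apply([1,0,0])
c=lane(-100,0,65)-29*x+8*z
arc=[c+np.r_[R@[210*(1-np.cos(a))-22*np.sin(a),0],210*np.sin(a)+22*(1-np.cos(a))] for a in (.25,.5,.75,1,1.2,1.35)]
go([c-100*z,c]+arc)
E
```

```text
[ 463.7 -116.4  200.8] [ 1.9 -0.3  0.4] 4.3
[459. -29. 123.] tool delta [-55.  -86.7  55.9]
[516. -34.  42.] tool delta [  0.  -0. 100.]
[517. -33.  94.] tool delta [ 30.8  -0.9 -42.7]
[525. -21. 145.] tool delta [ 34.5 -12.5 -37.7]
[538.   1. 191.] tool delta [ 36.1 -23.3 -30.4]
[558.  32. 229.] tool delta [ 35.4 -32.7 -21.2]
[577.  62. 251.] tool delta [ 26.4 -31.5  -9.5]
[592.  87. 264.] tool delta [ 17.9 -26.   -2.4]
```

send_rows:
  plan:
    - {"travel": [-18, -29, 19], "delta_rot": [0, 0, 0], "fingers": 1}
    - {"travel": [-18, -29, 19], "delta_rot": [0, 0, 0], "fingers": 1}
    - {"travel": [-19, -29, 18], "delta_rot": [0, 0, 0], "fingers": 1}
    - {"travel": [0, 0, 15], "delta_rot": [0, 0, 0], "fingers": 1}
    - {"travel": [0, 0, 20], "delta_rot": [0, 0, 0], "fingers": 1}
    - {"travel": [0, 0, 20], "delta_rot": [0, 0, 0], "fingers": 1}
    - {"travel": [0, 0, 20], "delta_rot": [0, 0, 0], "fingers": 1}
    - {"travel": [0, 0, 15], "delta_rot": [0, 0, 0], "fingers": 1}
    - {"travel": [0, 0, 10], "delta_rot": [0, 0, 0], "fingers": 1}
    - {"travel": [0, 0, 0], "delta_rot": [0, 0, 0], "fingers": 1}

```text
clock: 5.55
eef_pos: [515.6, -33.7, 40.7]
eef_rot: [-3.141, -0.61, -0.089]
wrist_force: [0.0, 0.1, -0.5]
finger_gap: 0.9
```

```bash
python3 - <<'E'
from mv import *
c=camera("scene"); save("b.png",cv2.resize(c["color"][120:300,140:400],None,fx=3,fy=3,interpolation=cv2.INTER_CUBIC)); go([])
E
```

```text
[515.7 -33.8  41.1] [-0.7 -0.  -0.2] 5.6
```

View pics/b.png

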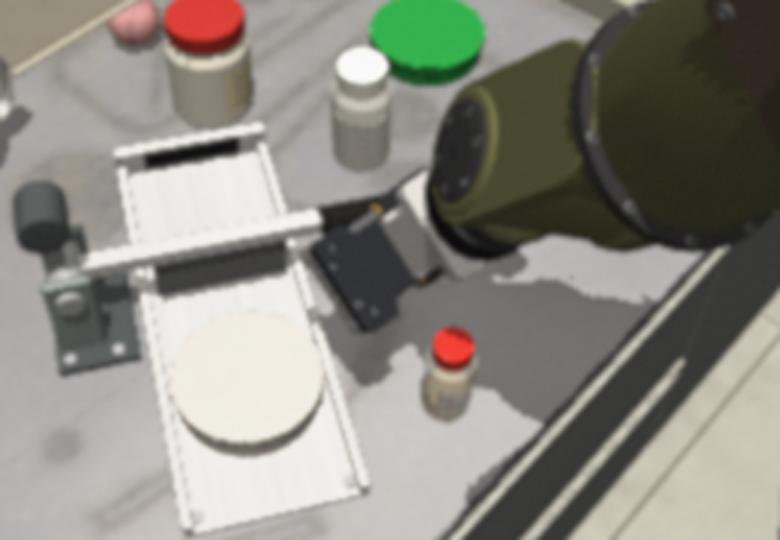

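The gripper body is beside the grip at (345,280), the fingers reach beneath it, and the small vial at (450,370) is untouched. Now I'll lift.

send_rows:
  plan:
    - {"travel": [5, 0, -7], "delta_rot": [0, 0, 0], "fingers": 1}
    - {"travel": [8, 0, -11], "delta_rot": [0, 0, 0], "fingers": 1}
    - {"travel": [9, 0, -12], "delta_rot": [0, 0, 0], "fingers": 1}
    - {"travel": [9, -1, -12], "delta_rot": [0, 0, 0], "fingers": 1}
    - {"travel": [11, -4, -13], "delta_rot": [0, 0, 0], "fingers": 1}
    - {"travel": [11, -4, -13], "delta_rot": [0, 0, 0], "fingers": 1}
    - {"travel": [12, -5, -12], "delta_rot": [0, 0, 0], "fingers": 1}
    - {"travel": [12, -8, -10], "delta_rot": [0, 0, 0], "fingers": 1}
    - {"travel": [12, -8, -10], "delta_rot": [0, 0, 0], "fingers": 1}
    - {"travel": [12, -8, -10], "delta_rot": [0, 0, 0], "fingers": 1}
    - {"travel": [12, -11, -7], "delta_rot": [0, 0, 0], "fingers": 1}
    - {"travel": [12, -11, -7], "delta_rot": [0, 0, 0], "fingers": 1}
    - {"travel": [11, -11, -7], "delta_rot": [0, 0, 0], "fingers": 1}
    - {"travel": [9, -10, -3], "delta_rot": [0, 0, 0], "fingers": 1}
    - {"travel": [9, -10, -3], "delta_rot": [0, 0, 0], "fingers": 1}
    - {"travel": [8, -11, -3], "delta_rot": [0, 0, 0], "fingers": 1}

```text
clock: 7.6
eef_pos: [577.7, 62.9, 249.1]
eef_rot: [3.141, -0.611, -0.089]
wrist_force: [0.6, 0.0, 0.5]
finger_gap: 0.3
```

```bash
python3 - <<'E'
from mv import *
c=camera("scene"); save("c.png",cv2.resize(c["color"][60:300,100:400],None,fx=2.6,fy=2.5,interpolation=cv2.INTER_CUBIC)); go([])
for r in tip_of("barrier_tip","scene")[:2]:
    p=w(c,r["at"]);q=R.T@(p[:2]-t); print(p,q,r["confidence"],np.arctan2(p[2]-65,110-q[0]))
E
```

```text
[578.5  63.8 250.1] [-0.7  0.4  0.2] 7.65
[507.9110034   98.44364025  17.62209153] [-0.83528005 94.6778407 ] 0.41 -0.4039544238040529
```

View pics/c.png

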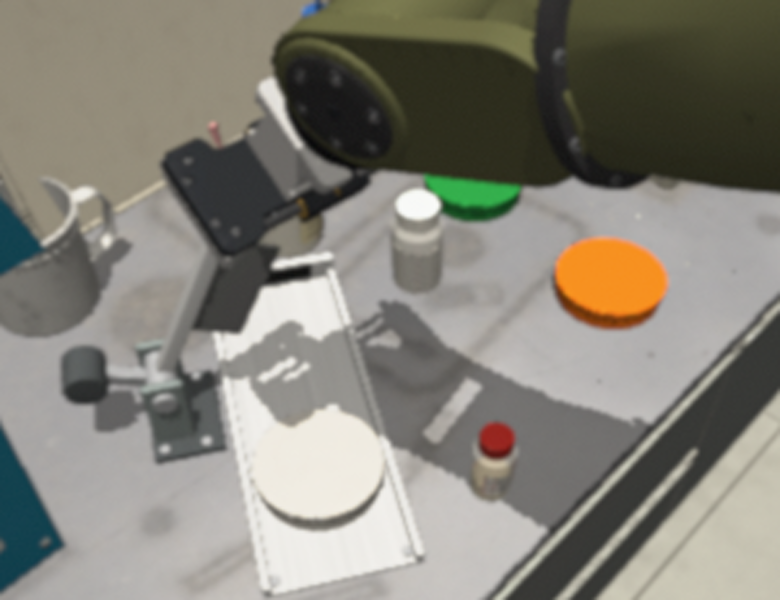

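The arm is up at about 1.2 rad, with the bar running from (165,370) to (220,250) and the counterweight level. I'll push slightly further and wait.

send_rows:
  plan:
    - {"travel": [6, -9, -1], "delta_rot": [0, 0, 0], "fingers": 1}
    - {"travel": [6, -9, -1], "delta_rot": [0, 0, 0], "fingers": 1}
    - {"travel": [6, -8, 0], "delta_rot": [0, 0, 0], "fingers": 1}
    - {"travel": [0, 0, 0], "delta_rot": [0, 0, 0], "fingers": 1}
    - {"travel": [0, 0, 0], "delta_rot": [0, 0, 0], "fingers": 1}
    - {"travel": [0, 0, 0], "delta_rot": [0, 0, 0], "fingers": 1}
    - {"travel": [0, 0, 0], "delta_rot": [0, 0, 0], "fingers": 1}
    - {"travel": [0, 0, 0], "delta_rot": [0, 0, 0], "fingers": 1}
    - {"travel": [0, 0, 0], "delta_rot": [0, 0, 0], "fingers": 1}
    - {"travel": [0, 0, 0], "delta_rot": [0, 0, 0], "fingers": 1}
    - {"travel": [0, 0, 0], "delta_rot": [0, 0, 0], "fingers": 1}
    - {"travel": [0, 0, 0], "delta_rot": [0, 0, 0], "fingers": 1}
    - {"travel": [0, 0, 0], "delta_rot": [0, 0, 0], "fingers": 1}
    - {"travel": [0, 0, 0], "delta_rot": [0, 0, 0], "fingers": 1}
    - {"travel": [0, 0, 0], "delta_rot": [0, 0, 0], "fingers": 1}
    - {"travel": [0, 0, 0], "delta_rot": [0, 0, 0], "fingers": 1}
    - {"travel": [0, 0, 0], "delta_rot": [0, 0, 0], "fingers": 1}
    - {"travel": [0, 0, 0], "delta_rot": [0, 0, 0], "fingers": 1}

```text
clock: 9.95
eef_pos: [593.3, 87.1, 260.7]
eef_rot: [-3.142, -0.611, -0.089]
wrist_force: [-0.0, 0.1, -0.6]
finger_gap: 0.3
```

```bash
python3 - <<'E'
from mv import *
c=camera("scene"); save("d.png",cv2.resize(c["color"][60:300,100:400],None,fx=2.6,fy=2.5,interpolation=cv2.INTER_CUBIC)); 
go([lane(-60,80,260),lane(0,172,220),lane(0,172,38)])
E
```

```text
[593.3  87.1 260.7] [ 0.3 -0.4  0.2] 10.0
[489.  41. 260.] tool delta [-82.2  55.7 -56.7]
[443. 140. 220.] tool delta [-67.8 -95.2   1.4]
[443. 140.  38.] tool delta [-104.4    0.   149.1]
```

View pics/d.png

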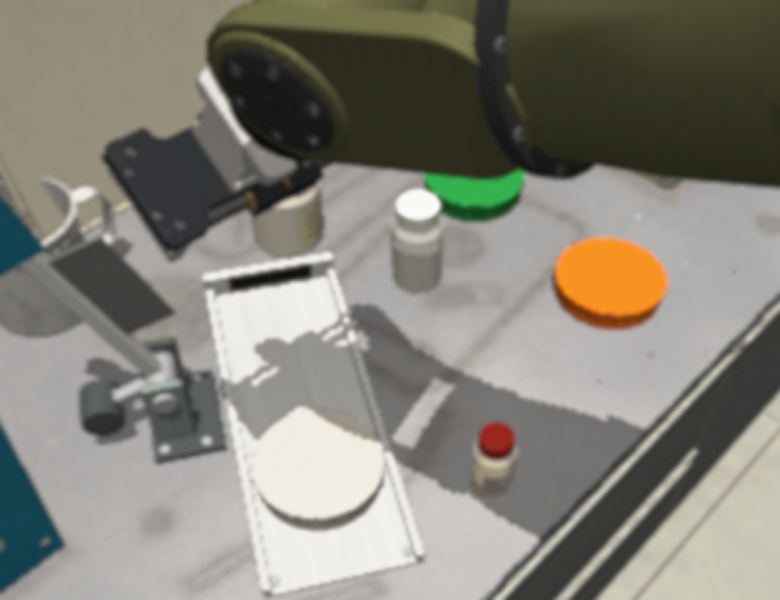

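The arm lies against its upper stop, leaning back from (165,370) to (50,260), with nothing touching it. Next I'll back off, level the tool and go above the lane behind the dish.

send_rows:
  plan:
    - {"travel": [-20, 14, -14], "delta_rot": [0, 0, 0], "fingers": 1}
    - {"travel": [-21, 14, -14], "delta_rot": [0, 0, 0], "fingers": 1}
    - {"travel": [-21, 14, -14], "delta_rot": [0, 0, 0], "fingers": 1}
    - {"travel": [-20, 14, -15], "delta_rot": [0, 0, 0], "fingers": 1}
    - {"travel": [0, 0, 0], "delta_rot": [0, -8.75, 0], "fingers": 1}
    - {"travel": [0, 0, 0], "delta_rot": [0, -8.75, 0], "fingers": 1}
    - {"travel": [0, 0, 0], "delta_rot": [0, -8.75, 0], "fingers": 1}
    - {"travel": [0, 0, 0], "delta_rot": [0, -8.75, 0], "fingers": 1}
    - {"travel": [0, 0, 0], "delta_rot": [0, 0, -10.5], "fingers": 1}
    - {"travel": [0, 0, 0], "delta_rot": [0, 0, -10.5], "fingers": 1}
    - {"travel": [0, 0, 0], "delta_rot": [0, 0, -10.5], "fingers": 1}
    - {"travel": [0, 0, 0], "delta_rot": [0, 0, -10.5], "fingers": 1}
    - {"travel": [0, 0, 0], "delta_rot": [0, 0, -10.5], "fingers": 1}
    - {"travel": [0, 0, 0], "delta_rot": [0, 0, -10.5], "fingers": 1}
    - {"travel": [15, -23, 10], "delta_rot": [0, 0, 0], "fingers": 1}
    - {"travel": [15, -23, 10], "delta_rot": [0, 0, 0], "fingers": 1}
    - {"travel": [15, -23, 10], "delta_rot": [0, 0, 0], "fingers": 1}
    - {"travel": [15, -23, 10], "delta_rot": [0, 0, 0], "fingers": 1}
    - {"travel": [0, 0, 0], "delta_rot": [0, 0, 0], "fingers": 1}

```text
clock: 12.38
eef_pos: [442.2, 140.8, 219.9]
eef_rot: [-3.141, 0.001, 1.013]
wrist_force: [0.7, 0.1, 0.1]
finger_gap: 0.3
```

```bash
python3 - <<'E'
from mv import *
go([lane(0,174,33),lane(0,163,33),lane(0,-17,33)]); print(manip.read_state()["eef_rot"],manip.read_state()["joints"].round(2))
E
```

```text
[442.2 140.8 219.9] [0.7 0.1 0.1] 12.375
[441. 141.  33.] tool delta [  0.   -1.  186.9]
[450. 135.  33.] tool delta [-0. 11. -0.]
[603.  40.  33.] tool delta [-4.0e-01  1.8e+02 -1.0e-01]
[-3.14090016e+00  6.44802878e-04  1.01275393e+00] [0.23 0.11 1.76 0.   1.27 0.79]
```

send_rows:
  plan:
    - {"travel": [0, -2, 30], "delta_rot": [0, 0, 0], "fingers": 1}
    - {"travel": [0, 0, 40], "delta_rot": [0, 0, 0], "fingers": 1}
    - {"travel": [0, 0, 40], "delta_rot": [0, 0, 0], "fingers": 1}
    - {"travel": [0, 0, 35], "delta_rot": [0, 0, 0], "fingers": 1}
    - {"travel": [0, 0, 20], "delta_rot": [0, 0, 0], "fingers": 1}
    - {"travel": [0, 0, 12], "delta_rot": [0, 0, 0], "fingers": 1}
    - {"travel": [0, 0, 10], "delta_rot": [0, 0, 0], "fingers": 1}
    - {"travel": [0, 0, 0], "delta_rot": [0, 0, 0], "fingers": 1}

```text
clock: 13.38
eef_pos: [441.2, 140.8, 33.2]
eef_rot: [-3.141, 0.0, 1.01]
wrist_force: [-0.1, -0.1, -0.0]
finger_gap: 0.5
```

send_rows:
  plan:
    - {"travel": [0, 5, 0], "delta_rot": [0, 0, 0], "fingers": 1}
    - {"travel": [0, 6, 0], "delta_rot": [0, 0, 0], "fingers": 1}
    - {"travel": [0, 8, 0], "delta_rot": [0, 0, 0], "fingers": 1}
    - {"travel": [0, 10, 0], "delta_rot": [0, 0, 0], "fingers": 1}
    - {"travel": [0, 10, 0], "delta_rot": [0, 0, 0], "fingers": 1}
    - {"travel": [0, 10, 0], "delta_rot": [0, 0, 0], "fingers": 1}
    - {"travel": [0, 10, 0], "delta_rot": [0, 0, 0], "fingers": 1}
    - {"travel": [0, 10, 0], "delta_rot": [0, 0, 0], "fingers": 1}
    - {"travel": [0, 10, 0], "delta_rot": [0, 0, 0], "fingers": 1}

```text
clock: 14.5
eef_pos: [508.6, 98.6, 33.3]
eef_rot: [-3.142, 0.0, 1.011]
wrist_force: [-1.6, 0.5, 0.5]
finger_gap: 0.5
```

```bash
python3 - <<'E'
from mv import *
c=camera("scene"); save("e.png",cv2.resize(c["color"][60:300,100:400],None,fx=2.6,fy=2.5,interpolation=cv2.INTER_CUBIC)); 
go([lane(0,-10,33)])
E
```

```text
[509.5  98.1  33.4] [-0.4 -0.7 -0.1] 14.55
[597.  44.  33.] tool delta [  0.3 103.2   0.5]
```

View pics/e.png

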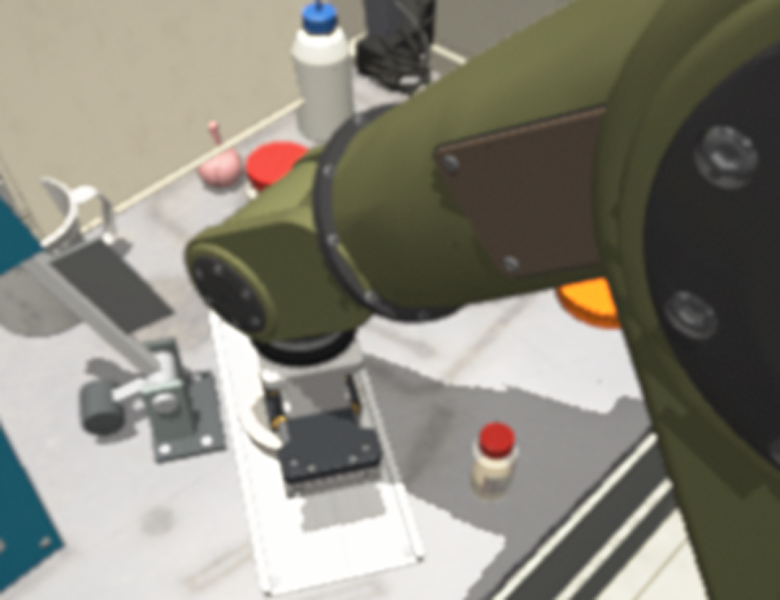

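The dish rim shows at (260,425), moving ahead of the gripper. The raised arm stays clear on the left, so I'll go on.

send_rows:
  plan:
    - {"travel": [0, 10, 0], "delta_rot": [0, 0, 0], "fingers": 1}
    - {"travel": [0, 10, 0], "delta_rot": [0, 0, 0], "fingers": 1}
    - {"travel": [0, 10, 0], "delta_rot": [0, 0, 0], "fingers": 1}
    - {"travel": [0, 10, 0], "delta_rot": [0, 0, 0], "fingers": 1}
    - {"travel": [0, 10, 0], "delta_rot": [0, 0, 0], "fingers": 1}
    - {"travel": [0, 10, 0], "delta_rot": [0, 0, 0], "fingers": 1}
    - {"travel": [0, 10, 0], "delta_rot": [0, 0, 0], "fingers": 1}
    - {"travel": [0, 10, 0], "delta_rot": [0, 0, 0], "fingers": 1}
    - {"travel": [0, 8, 0], "delta_rot": [0, 0, 0], "fingers": 1}
    - {"travel": [0, 6, 0], "delta_rot": [0, 0, 0], "fingers": 1}
    - {"travel": [0, 4, 0], "delta_rot": [0, 0, 0], "fingers": 1}
    - {"travel": [0, 2, 0], "delta_rot": [0, 0, 0], "fingers": 1}
    - {"travel": [0, 0, 0], "delta_rot": [0, 0, 0], "fingers": 1}

```text
clock: 16.18
eef_pos: [592.8, 45.9, 33.4]
eef_rot: [3.141, -0.0, 1.011]
wrist_force: [-0.2, -0.1, -0.0]
finger_gap: 0.4
```

send_rows:
  plan:
    - {"travel": [0, 2, 0], "delta_rot": [0, 0, 0], "fingers": 1}
    - {"travel": [0, 2, 0], "delta_rot": [0, 0, 0], "fingers": 1}
    - {"travel": [0, 2, 0], "delta_rot": [0, 0, 0], "fingers": 1}
    - {"travel": [0, 1, 0], "delta_rot": [0, 0, 0], "fingers": 1}

```text
clock: 16.68
eef_pos: [598.8, 42.1, 33.4]
eef_rot: [3.142, -0.0, 1.011]
wrist_force: [-1.7, 0.9, 1.4]
finger_gap: 0.1
```

```bash
python3 - <<'E'
from mv import *
c=camera("top"); P=cloud(c); Q=(P[...,:2]-t)@R
m=(abs(Q[...,0])<54)&(Q[...,1]>-136)&(Q[...,1]<-30)&(P[...,2]>26)&(P[...,2]<38)
q=Q[m]; print(m.sum(), np.percentile(q,1,axis=0),np.percentile(q,99,axis=0))
go([]); p=manip.read_state()["eef_pos"]; print(R.T@(p[:2]-t))
E
```

```text
453 [ -49.79324013 -129.48640336] [  8.92895923 -38.81594249]
[598.8  42.1  33.4] [-1.   0.3  0.2] 16.725
[ -0.31689571 -12.29622068]
```

Force still shows only sliding friction. By geometry there are about 6 mm to go, so I'll creep on.

send_rows:
  plan:
    - {"travel": [0, 1, 0], "delta_rot": [0, 0, 0], "fingers": 1}
    - {"travel": [0, 1, 0], "delta_rot": [0, 0, 0], "fingers": 1}
    - {"travel": [0, 1, 0], "delta_rot": [0, 0, 0], "fingers": 1}
    - {"travel": [0, 1, 0], "delta_rot": [0, 0, 0], "fingers": 1}

```text
clock: 17.23
eef_pos: [602.1, 40.0, 33.4]
eef_rot: [3.142, -0.0, 1.011]
wrist_force: [-1.5, 0.7, 0.9]
finger_gap: 0.3
```

send_rows:
  plan:
    - {"travel": [0, 1, 0], "delta_rot": [0, 0, 0], "fingers": 1}
    - {"travel": [0, 1, 0], "delta_rot": [0, 0, 0], "fingers": 1}

```text
clock: 17.48
eef_pos: [603.8, 38.9, 33.3]
eef_rot: [3.142, -0.0, 1.011]
wrist_force: [-0.9, 0.8, 1.0]
finger_gap: 0.4
```

send_rows:
  plan:
    - {"travel": [0, 1, 0], "delta_rot": [0, 0, 0], "fingers": 1}

```text
clock: 17.6
eef_pos: [604.7, 38.4, 33.3]
eef_rot: [-3.142, 0.0, 1.011]
wrist_force: [-1.2, 1.0, 1.0]
finger_gap: 0.2
```

send_rows:
  plan:
    - {"travel": [0, 1, 0], "delta_rot": [0, 0, 0], "fingers": 1}

```text
clock: 17.73
eef_pos: [605.5, 37.9, 33.3]
eef_rot: [-3.142, 0.0, 1.011]
wrist_force: [-1.2, 0.3, 0.6]
finger_gap: 0.6
```

send_rows:
  plan:
    - {"travel": [0, 1, 0], "delta_rot": [0, 0, 0], "fingers": 1}

```text
clock: 17.85
eef_pos: [606.4, 37.3, 33.3]
eef_rot: [3.142, -0.0, 1.011]
wrist_force: [-0.5, 2.2, 0.4]
finger_gap: 0.2
```

send_rows:
  plan:
    - {"travel": [0, 1, 0], "delta_rot": [0, 0, 0], "fingers": 1}

```text
clock: 17.98
eef_pos: [606.9, 37.0, 33.3]
eef_rot: [-3.141, 0.0, 1.011]
wrist_force: [-6.5, 3.4, 3.2]
finger_gap: 0.7
```

send_rows:
  plan:
    - {"travel": [0, 0.5, 0], "delta_rot": [0, 0, 0], "fingers": 1}
    - {"travel": [0, 0, 0], "delta_rot": [0, 0, 0], "fingers": 1}

```text
clock: 18.23
eef_pos: [606.9, 37.0, 33.3]
eef_rot: [-3.14, 0.001, 1.011]
wrist_force: [-7.5, 3.3, 4.4]
finger_gap: -0.1
```

The force is steady along the lane and the tool has stopped, so the dish is against the end stop. Now I'll back off and lift away.

send_rows:
  plan:
    - {"travel": [0, -5, 0], "delta_rot": [0, 0, 0], "fingers": 1}
    - {"travel": [0, -15, 0], "delta_rot": [0, 0, 0], "fingers": 1}
    - {"travel": [0, -25, 0], "delta_rot": [0, 0, 0], "fingers": 1}
    - {"travel": [0, -30, 0], "delta_rot": [0, 0, 0], "fingers": 1}
    - {"travel": [0, -30, 0], "delta_rot": [0, 0, 0], "fingers": 1}
    - {"travel": [0, -25, -20], "delta_rot": [0, 0, 0], "fingers": 1}
    - {"travel": [0, -10, -35], "delta_rot": [0, 0, 0], "fingers": 1}
    - {"travel": [0, 0, -40], "delta_rot": [0, 0, 0], "fingers": 1}
    - {"travel": [0, 0, -40], "delta_rot": [0, 0, 0], "fingers": 1}
    - {"travel": [0, 0, -40], "delta_rot": [0, 0, 0], "fingers": 1}
    - {"travel": [-30, 0, -15], "delta_rot": [0, 0, 0], "fingers": 1}
    - {"travel": [-40, 0, 0], "delta_rot": [0, 0, 0], "fingers": 1}
    - {"travel": [-40, 0, 0], "delta_rot": [0, 0, 0], "fingers": 1}
    - {"travel": [-40, 0, 0], "delta_rot": [0, 0, 0], "fingers": 1}
    - {"travel": [-40, 0, 0], "delta_rot": [0, 0, 0], "fingers": 1}
    - {"travel": [-40, 0, 0], "delta_rot": [0, 0, 0], "fingers": 1}
    - {"travel": [-30, 0, 0], "delta_rot": [0, 0, 0], "fingers": 1}
    - {"travel": [0, 0, 0], "delta_rot": [0, 0, 0], "fingers": 1}

```text
clock: 20.48
eef_pos: [350.3, -110.4, 223.6]
eef_rot: [3.14, 0.0, 1.008]
wrist_force: [0.2, 0.7, -0.0]
finger_gap: 0.6
```

```bash
python3 - <<'E'
from mv import *
cs={n:camera(n) for n in("scene","top")}; c=cs["top"]; P=cloud(c); Q=(P[...,:2]-t)@R
m=(abs(Q[...,0])<54)&(Q[...,1]>-137)&(Q[...,1]<20)&(P[...,2]>26)&(P[...,2]<38)
m=cv2.morphologyEx(m.astype(np.uint8),cv2.MORPH_OPEN,np.ones((5,5)))>0
q=Q[m]; print("dish",m.sum(),(q.min(0)+q.max(0))/2,q.min(0),q.max(0))
for k in("dish_centre","vial_small","vial_tall","jar"):
    for n in cs:
        for r in tip_of(k,n)[:2]: p=w(cs[n],r["at"]); print(k,n,p.round(),(R.T@(p[:2]-t)).round())
save("f.png",np.hstack([cv2.resize(cs["scene"]["color"][80:300,100:360],(400,340)),cv2.resize(c["color"][80:300,120:380],(400,340))])); go([])
E
```

```text
dish 1618 [  1.91703256 -84.8912433 ] [ -50.05602504 -136.83302417] [ 53.89009016 -32.94946243]
dish_centre scene [ 468. -250.   11.] [-317.  -56.]
dish_centre scene [ 662. -274.   13.] [-234. -234.]
dish_centre top [663.   6.  17.] [  3. -85.]
dish_centre top [ 662. -278.   16.] [-238. -236.]
vial_small scene [406.   6.   4.] [-134.  132.]
vial_tall scene [ 615. -136.    3.] [-143. -121.]
vial_tall top [ 616. -135.    2.] [-141. -120.]
jar scene [753. -93.  -3.] [ -33. -215.]
jar top [759. -93.   3.] [ -30. -220.]
[ 351.  -109.   223.3] [ 0.   0.7 -0.4] 20.975
```

View pics/f.png

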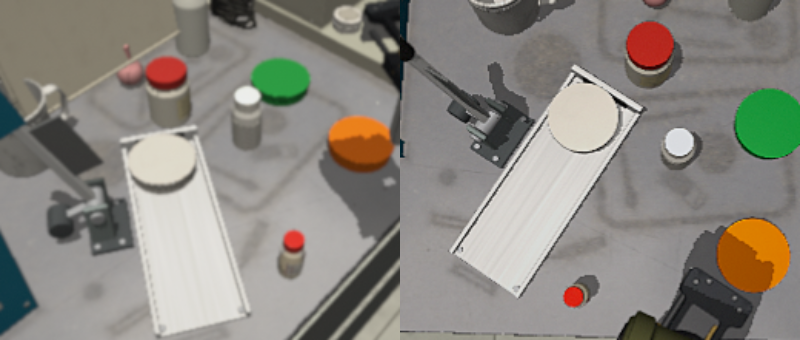

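The dish is against the stop at (165,160), the arm is still raised, the vials and jar are in place, and the robot is clear of everything.

```bash
python3 -c "
from h import *
print(manip.sign_off())"
```

```text
the job is handed in; nothing more can be done
None
```

The barrier arm is up and the dish is against the end stop; I handed the job in at about 21 s of the 64 s allowed.

- **Barrier arm:** I pushed it up from under the grip with closed fingers, past its balance point. It swung over to the upper stop by itself and was still there in the last picture, with nothing touching it.
- **Dish:** I pushed the cream dish flat along the lane, under the raised arm, until the force rose steadily to about 8 N at the stop. After I backed off, the depth image put its centre at lane y = -84.9 mm; the target was -85 mm.
- **Vials and jar:** The vials and jar were found within about 3 mm of their first positions, which is within measuring error. The small vial was only picked up by the network in the scene view at the end, but it also shows standing in the top picture.
- **Disagreements:**
  - The scene-view network did not list the dish among its best two at the end, giving only the green and orange look-alikes. The top-view network found it at (3, -85) mm.
  - The tool went about 3 mm further than I had worked out before the dish met the stop.

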